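Close up the board test jig

ROBOT

A 6-joint arm with a two-finger parallel gripper is mounted at the origin on a cart in front of the work surface, level with it; the furniture and walls round the work are solid. World frame = base frame: x ahead of the robot, y to its left, z up, the work surface at z = 0. Lengths are in m, angles in rad, forces in N, time in s.
With the tool pointing down it reaches from about 0.3 to 0.825 m from the base axis. Payload 5.4 kg.
Tool frame: the origin (TCP) lies at the very end of the fingers, on their centre line; the grasp point (between the pads) lies 19 mm behind it; z points along the fingers, y is the line along which they close (so a half turn about z gives the same grasp; the last joint's range is limited). The gripper opens to 92 mm and grips with 3 to 60 N. Pads are 20 mm wide; open, the fingers measure 128 mm over their backs; the gripper's body (75 mm by 189 mm) begins 69 mm behind the grasp point.
Start: joints at [0.942, 0.158, 1.597, -0, 1.386, -0.21], TCP at [0.234, 0.525, 0.215] pointing down, gripper open.
Joint ranges: [-2.91, 2.91], [-0.94, 2.29], [0.18, 2.7], [-1.29, 4.43], [0.17, 2.64], [-3, 3]. Speed limits (rad/s): [2.57, 2.57, 3.14, 3.14, 3.14, 3.14].

INTERFACE

Orientations are given as a rotation vector (axis times angle).
In Python, from workcell import bot gives the robot as it stands. Calls block until the motion is done:
- bot.goto(position, orientation): joint-space move of the TCP to a pose.
- bot.line_to(position, rot=None, max_speed=0.15): straight line of the TCP; rot=None keeps the orientation; max_speed is the mean speed in m/s.
- bot.set_joints(angles): joint-space move.
- bot.set_gripper(opening, newtons=None): opening from 0.0 (shut) to 1.0 (fully open); newtons is the grip in N (None keeps the last); returns when the fingers have stopped.
- bot.hold(seconds).
- bot.inverse_kinematics(position, orientation): joint angles nearest the present ones, or None.
- bot.read_camera(name): name is "scene" or "top" or "wrist"; returns a dict with "pixels" (384x512x3 uint8, blue, green, red), "fx", "fy", "cx", "cy" (pixels), "R" (3x3) and "t" (3): a world point X has camera coordinates R X + t. Camera axes: x right, y down, z forward; pixel columns grow to the right and rows downward; lengths in m; the calibration is good to about 2 mm. The wrist camera is an equidistant fisheye: a pixel r from the principal point sees the ray r / f radians off the axis. A picture is of the moment at which its call begins. There is no depth.
A pose or a line that the arm cannot do raises bot.MotionError and nothing moves.
- bot.job_done(): hands the job in; it is judged then, once.
Readings, each from a call of its own:
- bot.current_clock(): time.
- bot.current_joints(): joint angles.
- bot.current_joint_vel(): joint speeds.
- bot.current_effort(): joint torques, N m.
- bot.current_ee_pos(): TCP position.
- bot.current_tool_rot(): TCP orientation.
- bot.current_contact_force(): force on the tool from outside, world axes, zero at the start.
- bot.current_ft_torque(): the same for the moment, N m.
- bot.current_opening(): opening from 0.0 (shut) to 1.0 (fully open).
- bot.current_grip_force(): force on a finger pad.
Only numpy, scipy, OpenCV 4.12 (cv2) and the standard library are available. Lean on these libraries where they do the work, as an engineer would, in place of code of your own. Each camera call takes 0.05 s, during which the arm holds its last target. There are 200 camera calls.

TASK

Get the test jig ready for a test run, using your fingertips only: push the green circuit board along its guides until it is fully home against the end stop, then swing the clear lid right down over it (let go, it springs back a few millimetres), then push the red catch fully home so that it draws the lid shut and locks it. Do not pick anything up, and leave the tools and other things on the desk where they are. Finish with the hand clear of everything.

Things in the scene. Friction and masses are not known exactly. Their poses are not given: they have to be found in the camera images.
- jig: Test jig, fixed to the desk: dark base plate, top 14 mm above the desk, x = -88 to +66, y = -62 to +42 mm. Origin on the desk; x from its open front (nearest the robot) to its hinge side, y to its left, z up. Two aluminium guides along x at y = +-23.5 to +-32 mm, x = -66 to +31 mm, top 29 mm above the desk; between them the board slides on ledges at 20 mm, under lips at 25 mm.
- end_stop (a point): Near face of the aluminium end stop between the guides, at mid-width, 22 mm above the desk: x = +28 mm in the jig's frame.
- board: Loose green circuit board, 64 (x) x 50 (y) x 2 mm, about 50 g, 1.5 mm play to each side in the guides. Origin at the centre of its underside, axes as the jig's. Starts 15 to 28 mm short of home; home, its far edge is on the end stop and its origin at x = -4 mm in the jig's frame. Parts on it are at most 15 mm above its underside.
- terminal (a point): Centre of the near face (the face to push) of the blue screw-terminal block at the board's near edge, 8 mm above the board's underside and 31 mm before its origin. The block is 10 (x) x 26 (y) mm and reaches from 2 to 15 mm above the board's underside.
- lid (a joint): Angle of the clear lid (rad): 0 closed and level, 1.3 to 1.55 (nearly upright) at the start, stop at 1.7. Stiff hinge (0.10 N m): it stays where it is left. Two plungers (about 4.5 N in all) spring its last 5 mm: let go, it rises again to about 0.055 rad until the catch draws it down. A tongue under its front bar comes down in front of the board; unless the board is home it lands on the board.
- lid_hinge (a point): Point on the lid's hinge axis at mid-width: x = +56 mm, y = 0, z = 40 mm in the jig's frame. The axis runs along the jig's y, at the jig's far side.
- lid_front (a point): Middle of the outer (upper, when closed) face of the lid's aluminium front bar, 102 mm from the hinge axis, 9 mm out of its plane. Bar 16 x 78 x 9 mm, with a 10 mm rubber lip beyond. Between bar and hinge a clear plate 76 mm wide, 5 mm thick, underside in the plane of the hinge axis (outer face 4 mm lower than the bar's). Site axes: x from bar to hinge, z out of the outer face.
- catch (a joint): Travel of the red sliding catch at the jig's near right corner (m): 0 to 0.002 at the start, open; 0.024 fully home. It slides along the jig's +x, friction 1 N. Its sloping jaw rides over a steel pin on the lid's right side and draws the lid down the last 5 mm (up to about 8 N of push). The lid must first be down on its plungers, or the jaw passes below the pin.
- catch_face (a point): Centre of the near face of the red catch, the face to push, 50 mm above the desk, 49 mm right of the jig's middle and outside the lid; at x = -83 mm in the jig's frame when the catch reads 0, and moves with it. The thumb plate is 18 mm wide (y) and reaches from 30 to 64 mm above the desk.
- glasses_case: Fixed bystander: open spectacle case right of the jig, long along x (78 mm each way from the origin); its opened half reaches 105 mm to the left of the origin, toward the jig, and the spectacles in it stand up to 60 mm above the desk. Keep the fingers clear of it when pushing the catch; the gap beside the catch is 20 mm or more.
- open_module: Fixed bystander: open electronic instrument left of the jig; it reaches 148 mm to the right of its origin, toward the jig, about 85 mm each way in x, and up to about 85 mm above the desk.
- reel: Bystander: reel of grey solder wire on a white spool, 88 mm across and 84 mm tall, standing. Origin at the centre of its underside. Starts on the desk clear of the jig.
- tin: Bystander: low cream tin of brown rosin, 67 mm across and 42 mm high. Origin at the centre of its underside. Starts on the desk clear of the jig.
- driver: Bystander: screwdriver with black and yellow handle, 147 mm long, lying flat. Origin at the centre of its underside. Starts on the desk clear of the jig.
- block_battery: Bystander: black and orange block battery, 17 x 26 x 48 mm, standing. Origin at the centre of its underside. Starts on the desk clear of the jig.
Not all that is in view belongs to the job. What is shaped like the board but purple is not meant.

How it is judged:
On the way, in this order (a step that is already met when the one before it is completed fails the run):
1. the board is home against the end stop (within 4 mm) (x of board in the frame of jig above -0.008 m and z of board in the frame of jig below 0.025 m), for 0.2 s.
2. the lid is down: resting on its plungers or lower (below 0.09 rad) (all of step 1 and value of joint lid below 0.09 rad), for 0.2 s.
3. the catch is home and holds the lid shut (all of step 1 and value of joint catch above 0.02 m and value of joint lid below 0.02 rad), for 0.2 s.
At the end, for the whole second after the job is handed in: The board is within 4 mm of the end stop and lies on its ledges, the lid is held shut (below 0.02 rad) by the catch, the catch is at least 20 of its 24 mm home, and the board is at rest (all of step 3 and linear speed of board below 0.02 m/s); the robot touches nothing.
It fails at once if the board is lifted or tipped out of its guides (raised 12 mm, or tilted 0.25 rad) (z of board in the frame of jig above 0.032 m or angle between board's own z axis and vertical above 0.25 rad).
It fails at once if a bystander is moved by more than 20 mm (distance of any of reel, tin, driver, block_battery from where it was at the start of the episode above 0.02 m).
It also fails if it takes over 54 s, if anything falls off the work surface, if the arm or the gripper's body presses on something with over 40 N, if the wrist force passes 120 N, or if a joint passes its speed limit or range.

## Working session

There is one attempt and no reset: what is moved stays moved. The work goes in short steps, each a Python script; the robot and the scene stay as the last script left them, time stands still between calls to the robot, and variables do not carry over. Pictures are saved under pics/ and viewed, at most 10 in all, crops included, and the job is handed in when it is done.

```bash
ls; mkdir -p pics
python3 - <<'E'
from workcell import bot
import cv2,numpy as np
for n in("scene","top"):
    c=bot.read_camera(n); cv2.imwrite(f"pics/{n}0.png",cv2.resize(c["pixels"],(800,600),interpolation=cv2.INTER_CUBIC))
    np.save(f"pics/{n}0.npy",c,allow_pickle=True)
    R=c["R"];print(n,c["fx"],c["cx"],c["cy"],-np.array(R).T@c["t"],np.array(R)[2])
print(bot.current_clock(),bot.current_tool_rot())
E
```

```text
pics
scene 421.4512905870028 254.08443142877056 185.68040569931696 [-0.09527138 -0.13291532  0.80731623] [ 0.57993791  0.37853958 -0.72137356]
top 412.1749733381528 258.3622664549566 193.0053028237868 [0.42482312 0.27049849 1.12551461] [ 0.09795955 -0.00600165 -0.9951723 ]
0.1 [-6.52918578e-01 -3.07233436e+00  2.36023723e-03]
```

View pics/scene0.png

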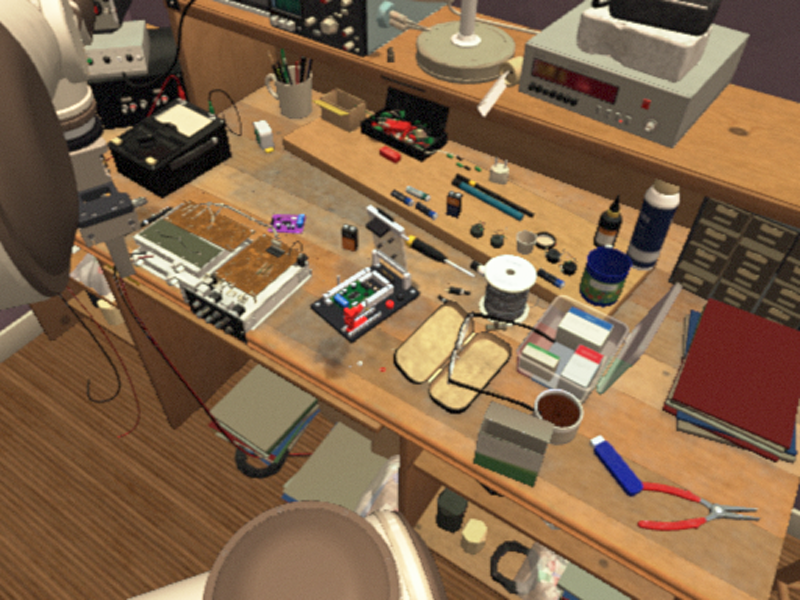

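View pics/top0.png

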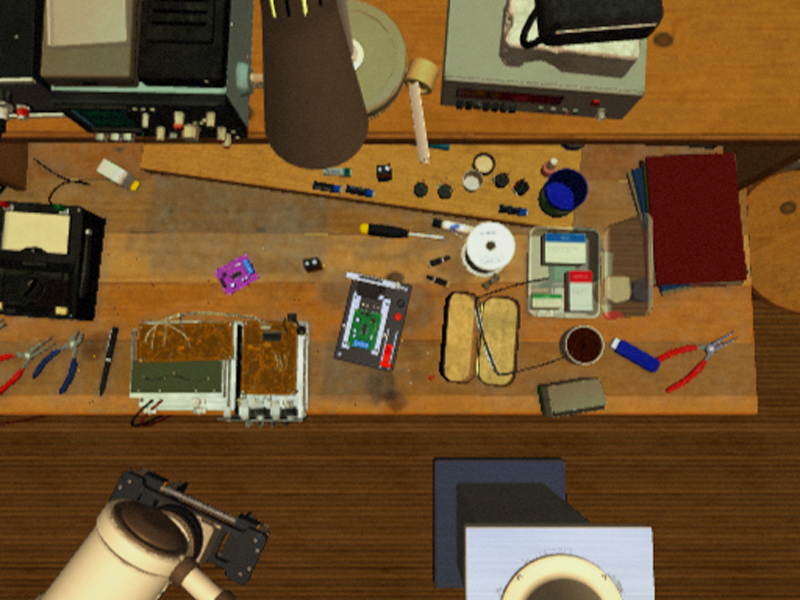

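The scene view shows the jig at about (365,300) of 800x600, with the lid upright behind it. In the top view it is at (370,320), turned slightly clockwise, with the red catch at (387,355). Next I'll enlarge the jig in both views.

Run:
```python
import cv2,numpy as np
o=[]
for n,(x0,y0,w,h) in dict(scene=(190,125,90,100),top=(205,165,65,76)).items():
    c=np.load(f"pics/{n}0.npy",allow_pickle=True).item()["pixels"]
    o.append(cv2.resize(c[y0:y0+h,x0:x0+w],(w*6 if n=="scene" else w*6,600),interpolation=cv2.INTER_CUBIC) if 0 else cv2.resize(c[y0:y0+h,x0:x0+w],None,fx=5 if n=="scene" else 5,fy=5,interpolation=cv2.INTER_CUBIC))
H=max(i.shape[0] for i in o)
o=[cv2.copyMakeBorder(i,0,H-i.shape[0],0,0,cv2.BORDER_CONSTANT) for i in o]
cv2.imwrite("pics/crop1.png",np.hstack(o))
```

```text
(no output)
```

View pics/crop1.png

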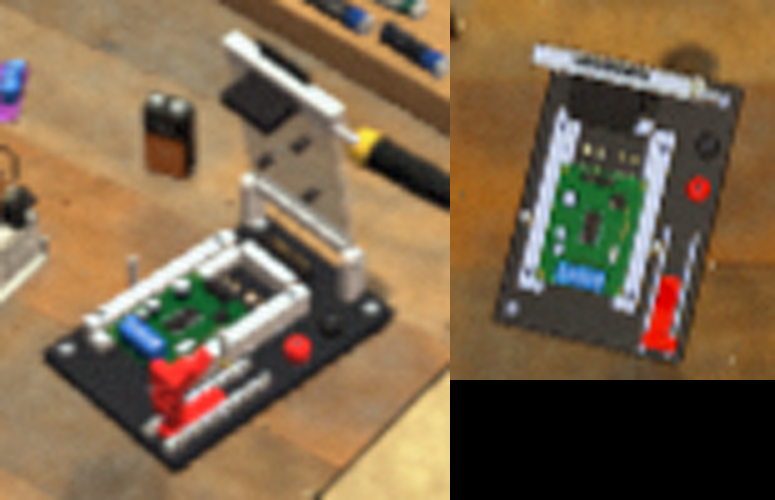

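The left crop (scene) shows the upright lid, the guides and the board, with the blue terminal facing the open front. The red catch is at the near right. In the right crop (top view), the base-plate corners are near-left (495,320), near-right (683,360) and far-right (742,88). I'll cast these onto z=14 mm.

```bash
cat > h.py <<'E'
import numpy as np,cv2
from scipy.spatial.transform import Rotation as Ro
def ray(c,u,v):
    R=np.array(c["R"]);t=np.array(c["t"])
    x=(u-c["cx"])/c["fx"];y=(v-c["cy"])/c["fy"]
    if c.get("fish"):
        th=np.hypot(x,y);s=np.sin(th)/max(th,1e-9);d=np.array([x*s,y*s,np.cos(th)])
    else: d=np.array([x,y,1])
    return -R.T@t,R.T@d
def cast(c,u,v,z):
    o,d=ray(c,u,v);return o+d*(z-o[2])/d[2]
def proj(c,X):
    p=np.array(c["R"])@X+np.array(c["t"])
    if c.get("fish"):
        r=np.hypot(p[0],p[1]);th=np.arctan2(r,p[2]);return np.array([c["cx"]+c["fx"]*th*p[0]/r,c["cy"]+c["fy"]*th*p[1]/r])
    return np.array([c["cx"]+c["fx"]*p[0]/p[2],c["cy"]+c["fy"]*p[1]/p[2]])
def fit(J,W): # 2D rigid jig->world: yaw, origin, residuals
    J=np.array(J,float);W=np.array(W,float)[:,:2];a=J-J.mean(0);b=W-W.mean(0)
    yaw=np.arctan2((a[:,0]*b[:,1]-a[:,1]*b[:,0]).sum(),(a*b).sum())
    M=np.array([[np.cos(yaw),-np.sin(yaw)],[np.sin(yaw),np.cos(yaw)]])
    o=W.mean(0)-M@J.mean(0);return yaw,o,W-(J@M.T+o)
E
python3 - <<'E'
from h import *
T=np.load("pics/top0.npy",allow_pickle=True).item()
S=np.load("pics/scene0.npy",allow_pickle=True).item()
tp=lambda x,y:(205+(x-450)/5,165+y/5)
sp=lambda x,y:(190+x/5,125+y/5)
J=[(-88,42),(-88,-62),(66,-62)]
Wt=[cast(T,*tp(*p),.014) for p in[(495,320),(683,360),(742,88)]]
Ws=[cast(S,*sp(*p),.014) for p in[(45,355),(178,468),(395,315)]]
for W in(Wt,Ws):
    y,o,r=fit(np.array(J)/1e3,W);print(y,o,r.round(4).tolist())
E
```

```text
-0.21337843894146843 [0.51333219 0.32379624] [[0.0006, -0.0008], [0.0015, -0.0002], [-0.002, 0.0009]]
-0.22360796359629156 [0.50932783 0.32035089] [[0.0008, -0.0014], [0.0019, -0.0], [-0.0027, 0.0014]]
```

The two views agree to about 4 mm: jig at about (0.511, 0.322), yaw -0.218. I'll move in with the fingers shut and take one close look.

```bash
cat >> h.py <<'E'
def rot(yaw,tilt=0,turn=0):
    # tool z down (tilt: body leans back to the robot), tool y along jig +-y, turn about the vertical
    x=np.array([np.cos(yaw+turn),np.sin(yaw+turn),0]);
    Rm=np.stack([x,np.cross([0,0,-1],x),[0,0,-1]],1)
    ax=np.array([-np.sin(yaw),np.cos(yaw),0])
    return (Ro.from_rotvec(-tilt*ax)*Ro.from_matrix(Rm))
def W(o,yaw,p):
    c,s=np.cos(yaw),np.sin(yaw);return np.array([o[0]+c*p[0]-s*p[1],o[1]+s*p[0]+c*p[1],p[2]])
E
python3 - <<'E'
from h import *
from workcell import bot
o=(.511,.322);yaw=-.218
print(Ro.from_rotvec(bot.current_tool_rot()).as_matrix().round(2).tolist())
best={}
for turn in(0,np.pi,np.pi/2,-np.pi/2):
    r=rot(yaw,.25 if abs(turn) in(0,np.pi) else 0,turn)
    q=bot.inverse_kinematics(W(o,yaw,(-.085,0,.19)),r.as_rotvec());print(turn,r.as_matrix()[:,2].round(2),None if q is None else np.round(q,2))
    best[turn]=q
t=0 if best[0] is not None and (best[np.pi] is None or abs(best[0][5])<abs(best[np.pi][5])) else np.pi
bot.set_gripper(0.0)
bot.goto(W(o,yaw,(-.085,0,.19)),rot(yaw,.25,t).as_rotvec())
c=bot.read_camera("wrist");np.save("pics/w1.npy",c,allow_pickle=True)
cv2.imwrite("pics/w1.png",cv2.resize(c["pixels"],(800,600),interpolation=cv2.INTER_CUBIC))
c["fish"]=1
print(t,bot.current_clock(),bot.current_ee_pos(),bot.current_opening(),bot.current_contact_force())
for p in[(-.088,.042,.014),(-.088,-.062,.014),(.066,-.062,.014),(-.083,-.049,.05),(-.065,0,.028)]: print(p,proj(c,W(o,yaw,p))*800/512)
E
```

```text
[[-0.91, 0.41, -0.0], [0.41, 0.91, -0.0], [0.0, -0.0, -1.0]]
0 [ 0.24 -0.05 -0.97] [ 0.55 -0.01  1.84 -0.19  1.13  2.41]
3.141592653589793 [ 0.24 -0.05 -0.97] [ 0.55 -0.01  1.84 -0.19  1.13 -0.73]
1.5707963267948966 [ 0.  0. -1.] [ 0.45  0.11  1.7  -0.    1.33  0.67]
-1.5707963267948966 [ 0.  0. -1.] [ 0.45  0.11  1.7  -0.    1.33 -2.47]
3.141592653589793 2.5333 [0.42770837 0.34134931 0.19033628] 0.0052271357292682785 [ 0.03484393  0.31925139 -0.27255835]
(-0.088, 0.042, 0.014) [454.96853797 213.89047063]
(-0.088, -0.062, 0.014) [313.72533268 214.24012644]
(0.066, -0.062, 0.014) [328.52315708 380.28763214]
(-0.083, -0.049, 0.05) [324.19993902 237.69493417]
(-0.065, 0, 0.028) [397.62740403 249.70012766]
```

View pics/w1.png

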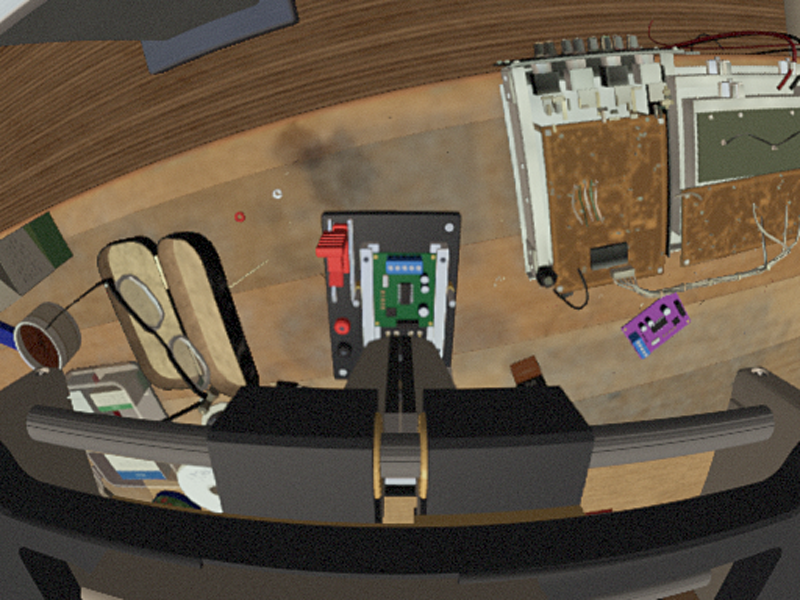

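The wrist view shows the plate's near corners at (323,213) right and (461,212) left, and its far right corner at (336,378). The terminal is at (404,267) and the catch at (332,243). I'll refit from these and also find blue and red by mask.

Run:
```python
from h import *
c=np.load("pics/w1.npy",allow_pickle=True).item();c["fish"]=1
k=512/800
P=[cast(c,u*k,v*k,.014) for u,v in[(461,212),(323,213),(336,378)]]
y,o,r=fit(np.array([(-88,42),(-88,-62),(66,-62)])/1e3,P);print(y,o,r.round(4).tolist())
yaw,oo=y,o
def loc(p,yw=y,o=o):
    d=p[:2]-o;C,S=np.cos(yw),np.sin(yw);return np.round([C*d[0]+S*d[1],-S*d[0]+C*d[1]],4)
h=cv2.cvtColor(c["pixels"],cv2.COLOR_BGR2HSV)
def comp(m,x0,x1,y0,y1):
    z=np.zeros_like(m);z[y0:y1,x0:x1]=m[y0:y1,x0:x1];n,l,s,ce=cv2.connectedComponentsWithStats(z);i=1+s[1:,4].argmax();return s[i],ce[i]
b=comp(cv2.inRange(h,(98,110,60),(125,255,255)),225,300,140,230);print("blue",b)
g=comp(cv2.inRange(h,(45,80,40),(90,255,255)),225,300,140,230);print("green",g)
rd=comp(cv2.inRange(h,(0,150,90),(8,255,255))|cv2.inRange(h,(172,150,90),(180,255,255)),195,235,140,190);print("red",rd)
for n,(s,ce),z in(("blue",b,.035),("green",g,.022),("red",rd,.064)):
    for u,v in((s[0],s[1]),(s[0]+s[2],s[1]),(s[0],s[1]+s[3]),(s[0]+s[2],s[1]+s[3])): print(n,loc(cast(c,u,v,z)))
# guide near ends (view px): right rail outer-left/top, left rail
for u,v in((360,249),(372,249),(437,246),(450,246)): print("guide",loc(cast(c,u*k,v*k,.029)))
T=np.load("pics/top0.npy",allow_pickle=True).item();S=np.load("pics/scene0.npy",allow_pickle=True).item()
```

```text
-0.21297652664887157 [0.51055897 0.32857459] [[0.0002, -0.0016], [0.0009, 0.001], [-0.0011, 0.0006]]
blue (array([247, 164,  24,  12, 191], dtype=int32), array([258.48691099, 169.97382199]))
green (array([ 239,  161,   40,   49, 1099], dtype=int32), array([257.30118289, 186.2411283 ]))
red (array([202, 143,  22,  41, 529], dtype=int32), array([213.97542533, 162.25519849]))
blue [-0.0611 -0.0143]
blue [-0.061   0.0123]
blue [-0.0463 -0.0145]
blue [-0.0462  0.0126]
green [-0.0593 -0.0239]
green [-0.0592  0.0222]
green [ 0.0071 -0.0259]
green [0.0073 0.0244]
red [-0.0965 -0.0573]
red [-0.0961 -0.0355]
red [-0.0512 -0.0609]
red [-0.0511 -0.0377]
guide [-0.0643 -0.0331]
guide [-0.0642 -0.0244]
guide [-0.0664  0.0223]
guide [-0.0665  0.0317]
```

The fit is consistent: the guides come out at about ±23.5/±32 and the board is 50 mm wide. The terminal face is at x≈-60 mm, which is 25 mm short of home. Next I'll push the board, watching the force.

```bash
cat >> h.py <<'E'
O=(.5107,.3275);YAW=-.214
ux=np.array([np.cos(YAW),np.sin(YAW),0])
E
python3 - <<'E'
from h import *
from workcell import bot
r=rot(YAW,.25,np.pi).as_rotvec()
bot.line_to(W(O,YAW,(-.090,0,.06)),r,.15)
bot.line_to(W(O,YAW,(-.090,0,.025)),r,.1)
f0=np.array(bot.current_contact_force());print(f0)
x=-.090;bot.line_to(W(O,YAW,(-.074,0,.025)),r,.06);x=-.074
log=[]
while x<-.036:
    x+=.002 if x<-.052 else .001
    bot.line_to(W(O,YAW,(x,0,.025)),r,.04)
    f=np.array(bot.current_contact_force())-f0;log.append((round(x*1e3),*f.round(1)))
    if f@ux<-7: break
print(log,bot.current_clock())
p=bot.current_ee_pos()-np.array([*O,0]);print("tcp jig x",p@ux, p[2])
c=bot.read_camera("wrist");np.save("pics/w2.npy",c,allow_pickle=True)
cv2.imwrite("pics/w2.png",cv2.resize(c["pixels"][90:282,128:384],(800,600),interpolation=cv2.INTER_CUBIC))
E
```

```text
[ 0.03325393  0.53267326 -0.6779166 ]
[(-72, np.float64(0.1), np.float64(-0.7), np.float64(0.5)), (-70, np.float64(0.2), np.float64(-1.3), np.float64(0.2)), (-68, np.float64(0.2), np.float64(-0.5), np.float64(0.6)), (-66, np.float64(0.3), np.float64(0.4), np.float64(0.2)), (-64, np.float64(0.0), np.float64(-0.4), np.float64(0.1)), (-62, np.float64(0.8), np.float64(-0.5), np.float64(0.2)), (-60, np.float64(-0.4), np.float64(-0.2), np.float64(0.5)), (-58, np.float64(-0.2), np.float64(0.3), np.float64(1.0)), (-56, np.float64(0.4), np.float64(-0.2), np.float64(0.9)), (-54, np.float64(0.6), np.float64(-1.3), np.float64(0.6)), (-52, np.float64(0.3), np.float64(-0.0), np.float64(0.6)), (-51, np.float64(0.1), np.float64(-1.2), np.float64(0.2)), (-50, np.float64(-0.7), np.float64(0.1), np.float64(0.4)), (-49, np.float64(-0.2), np.float64(-0.4), np.float64(0.7)), (-48, np.float64(0.5), np.float64(0.7), np.float64(1.0)), (-47, np.float64(0.7), np.float64(0.4), np.float64(0.6)), (-46, np.float64(-0.7), np.float64(-0.9), np.float64(1.7)), (-45, np.float64(0.6), np.float64(-1.7), np.float64(0.6)), (-44, np.float64(-0.5), np.float64(-0.5), np.float64(1.0)), (-43, np.float64(-0.5), np.float64(-0.5), np.float64(0.1)), (-42, np.float64(-4.3), np.float64(1.2), np.float64(3.4)), (-41, np.float64(-8.6), np.float64(2.1), np.float64(6.4))] 9.9667
tcp jig x -0.04232282797621977 0.024744964604561236
```

View pics/w2.png

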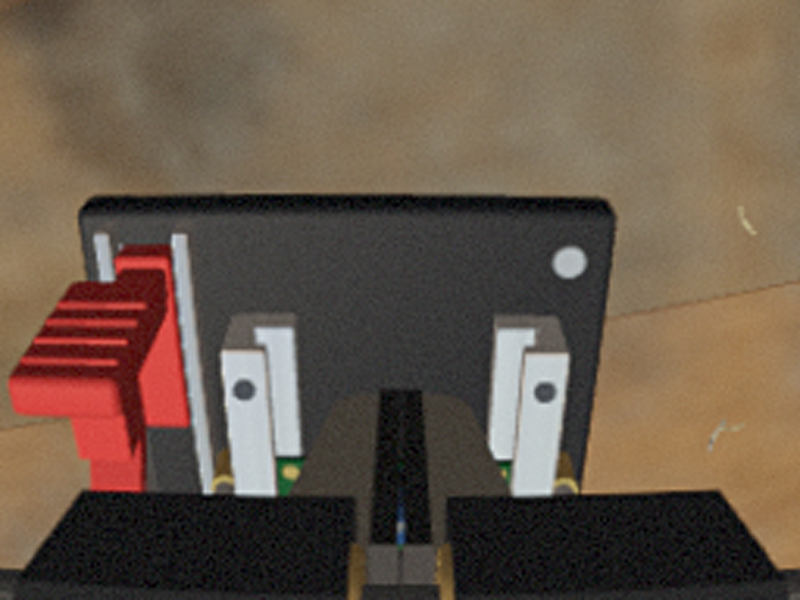

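The fingers sit centred between the guides, with the guide ends at (258,320) and (530,320). The force rose sharply at the end stop. I'll back off, check the board, and rise over the lid.

Run:
```python
from h import *
from workcell import bot
r=rot(YAW,.25,np.pi).as_rotvec()
bot.line_to(W(O,YAW,(-.075,0,.025)),r,.1)
bot.line_to(W(O,YAW,(-.085,0,.20)),r,.2)
c=bot.read_camera("wrist");c["fish"]=1
h=cv2.cvtColor(c["pixels"],cv2.COLOR_BGR2HSV)
def loc(p):
    d=p[:2]-np.array(O);C,S=np.cos(YAW),np.sin(YAW);return np.round([C*d[0]+S*d[1],-S*d[0]+C*d[1]],4)
m=cv2.inRange(h,(98,110,60),(125,255,255));z=np.zeros_like(m);z[130:240,225:300]=m[130:240,225:300]
n,l,s,ce=cv2.connectedComponentsWithStats(z);i=1+s[1:,4].argmax();s=s[i]
print("blue",s,loc(cast(c,s[0],s[1],.035)),loc(cast(c,s[0]+s[2],s[1]+s[3],.035)))
r2=rot(YAW,0,np.pi).as_rotvec()
bot.line_to(W(O,YAW,(-.03,0,.235)),r2,.2)
bot.line_to(W(O,YAW,(.095,0,.235)),r2,.2)
for n in("scene","top"):
    c=bot.read_camera(n);np.save(f"pics/{n}1.npy",c,allow_pickle=True)
    if n=="scene": cv2.imwrite("pics/s1.png",cv2.resize(c["pixels"][75:235,150:310],(600,600),interpolation=cv2.INTER_CUBIC))
print(bot.current_clock(),bot.current_contact_force())
```

```text
blue [245 181  22  12 163] [-0.0381 -0.0129] [-0.0222  0.0132]
12.9333 [ 0.22112688 -0.11345409  0.0584552 ]
```

View pics/s1.png

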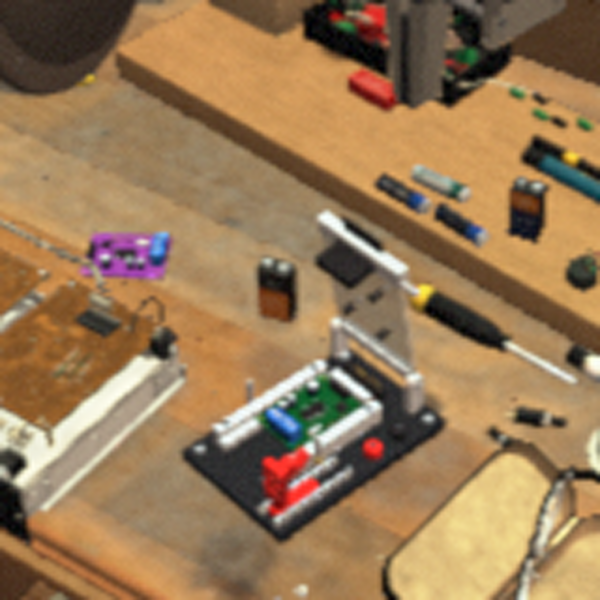

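The image shows the board up against the end stop between the guides. The terminal block's centre is at x=-30.2 mm, against an expected -30 when home. The hand is clear behind the lid, so I'll swing the lid down.

Run:
```python
from h import *
from workcell import bot
r=rot(YAW,0,np.pi).as_rotvec()
d,h=.101,.009
def P(a,push=0): return W(O,YAW,(.056-d*np.cos(a)+(h-push)*np.sin(a)+.009,0,.040+d*np.sin(a)+(h-push)*np.cos(a)))
bot.line_to(P(1.75),r,.15)
f0=np.array(bot.current_contact_force());log=[]
for a in np.r_[np.arange(1.65,.16,-.1),np.arange(.12,-.061,-.02)]:
    bot.line_to(P(a),r,.09 if a>.2 else .04)
    f=np.array(bot.current_contact_force())-f0;log.append((round(float(a),2),*map(float,np.r_[f@ux,f[2]].round(1))))
    if a<.15 and f[2]>11 or np.linalg.norm(f)>25: break
print(log,bot.current_clock())
bot.hold(.3)
p=bot.current_ee_pos();print(p)
c=bot.read_camera("scene");cv2.imwrite("pics/s2.png",cv2.resize(c["pixels"][75:235,150:310],(600,600),interpolation=cv2.INTER_CUBIC))
```

```text
[(1.65, 0.8, -1.3), (1.55, 0.5, -0.3), (1.45, 0.9, -0.3), (1.35, 1.4, -0.8), (1.25, 1.8, -0.3), (1.15, 0.4, -1.1), (1.05, 0.9, 0.3), (0.95, 1.6, -1.2), (0.85, 0.8, -1.0), (0.75, 0.3, 0.0), (0.65, 1.3, -1.0), (0.55, 0.2, 0.5), (0.45, 1.3, -0.1), (0.35, 0.4, -1.3), (0.25, 1.3, -1.2), (0.12, 1.4, 0.6), (0.1, 1.5, -0.5), (0.08, 0.2, -0.7), (0.06, 0.6, -0.2), (0.04, 1.2, 0.9), (0.02, 0.9, 0.3), (-0.0, 0.2, 4.6), (-0.02, -3.8, 15.5)] 19.9667
[0.47576318 0.3352815  0.0489871 ]
```

View pics/s2.png

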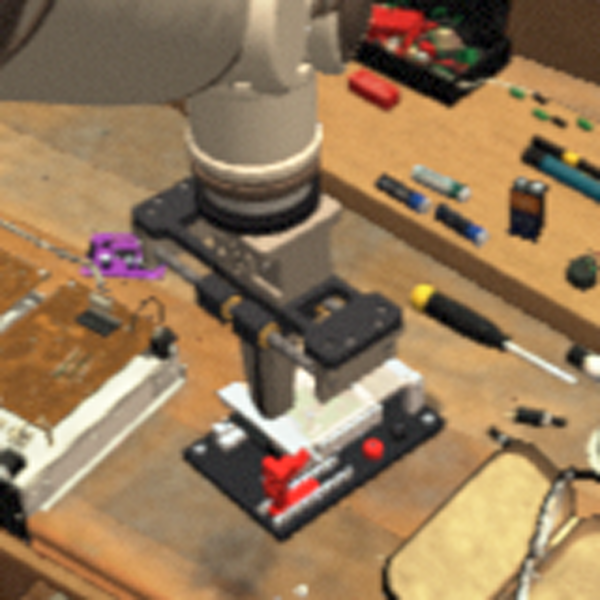

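The lid is fully down, with the TCP at 49 mm and the force rising at the stop. I'll release it and push the catch with the hand turned 90°, so the fingers pass narrowly beside the lid.

Run:
```python
from h import *
from workcell import bot
p=bot.current_ee_pos()
bot.line_to(p+np.array([0,0,.10]),None,.2)
r=rot(YAW,0,np.pi/2).as_rotvec();y=-.051
bot.goto(W(O,YAW,(-.125,y,.15)),r)
c=bot.read_camera("scene");cv2.imwrite("pics/s3.png",cv2.resize(c["pixels"][75:235,150:310],(600,600),interpolation=cv2.INTER_CUBIC))
bot.line_to(W(O,YAW,(-.125,y,.050)),r,.15)
f0=np.array(bot.current_contact_force());log=[]
bot.line_to(W(O,YAW,(-.112,y,.050)),r,.06)
x=-.112
while x<-.064:
    x+=.0015
    bot.line_to(W(O,YAW,(x,y,.050)),r,.05)
    f=np.array(bot.current_contact_force())-f0;log.append((round(x*1e3,1),*map(float,f.round(1))))
    if f@ux<-16: break
print(log,bot.current_clock(),(bot.current_ee_pos()-np.array([*O,0]))@ux)
c=bot.read_camera("scene");cv2.imwrite("pics/s4.png",cv2.resize(c["pixels"][75:235,150:310],(600,600),interpolation=cv2.INTER_CUBIC))
```

```text
[(-110.5, 0.1, 0.1, 0.4), (-109.0, 0.2, -1.3, -0.2), (-107.5, 0.0, -1.0, -0.0), (-106.0, 0.0, 0.2, 0.3), (-104.5, 1.5, -0.3, 0.0), (-103.0, -0.3, -0.4, 0.3), (-101.5, -1.1, 0.2, 1.5), (-100.0, -0.2, -0.2, -0.0), (-98.5, -0.6, -0.7, 0.1), (-97.0, -1.3, -0.7, 0.7), (-95.5, 0.1, 0.2, 1.1), (-94.0, 0.0, -0.7, 0.2), (-92.5, -0.3, 0.2, 0.9), (-91.0, -0.5, -1.1, 0.5), (-89.5, -0.3, 0.0, 0.2), (-88.0, -1.4, -1.0, -0.1), (-86.5, -0.6, -0.1, 0.2), (-85.0, -0.7, -0.6, 0.9), (-83.5, -1.1, -0.3, 0.8), (-82.0, -5.7, 1.1, 2.7), (-80.5, -7.0, -0.2, 4.3), (-79.0, -6.6, 0.6, 4.8), (-77.5, -6.8, 1.4, 4.3), (-76.0, -7.9, 0.1, 5.8), (-74.5, -8.2, 0.5, 6.2), (-73.0, -3.1, -0.1, 2.4), (-71.5, -3.4, -0.8, 2.7), (-70.0, -7.8, -0.8, 6.2), (-68.5, -13.1, 0.1, 10.8), (-67.0, -16.8, 1.3, 14.9)] 31.125 -0.07100147795919808
```

View pics/s4.png

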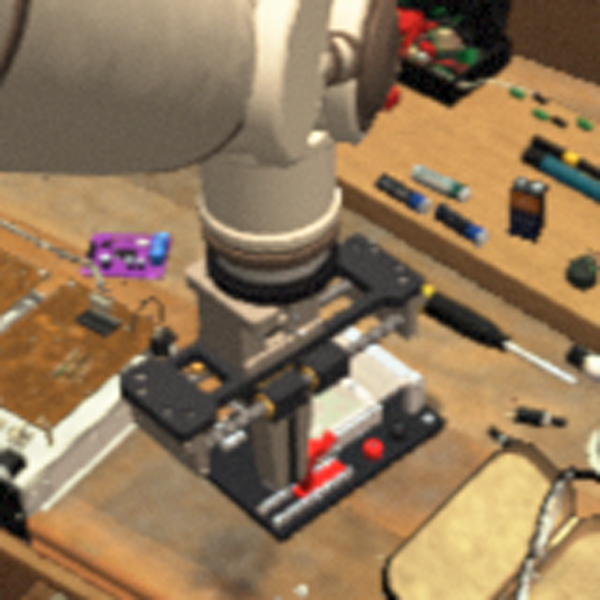

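The force log has the expected signature: about 7 N riding over the pin, a drop to 3 N, then a hard stop. The image shows the catch pushed well forward. I'll withdraw and check.

Run:
```python
from h import *
from workcell import bot
r=rot(YAW,0,np.pi/2).as_rotvec();y=-.051
bot.line_to(W(O,YAW,(-.11,y,.050)),r,.1)
bot.line_to(W(O,YAW,(-.12,y,.2)),r,.2)
bot.goto(W(O,YAW,(-.085,0,.20)),rot(YAW,.25,np.pi).as_rotvec())
a=bot.read_camera("scene")["pixels"][95:225,180:290]
c=bot.read_camera("wrist");b=c["pixels"][125:255,195:305]
np.save("pics/w5.npy",c,allow_pickle=True)
c["fish"]=1;h=cv2.cvtColor(c["pixels"],cv2.COLOR_BGR2HSV)
cv2.imwrite("pics/end.png",np.hstack([cv2.resize(i,None,fx=3.6,fy=4,interpolation=cv2.INTER_CUBIC) for i in(a,b)]))
print(bot.current_clock(),bot.current_contact_force())
```

```text
34.0 [0.38277619 0.41762623 0.43343149]
```

View pics/end.png

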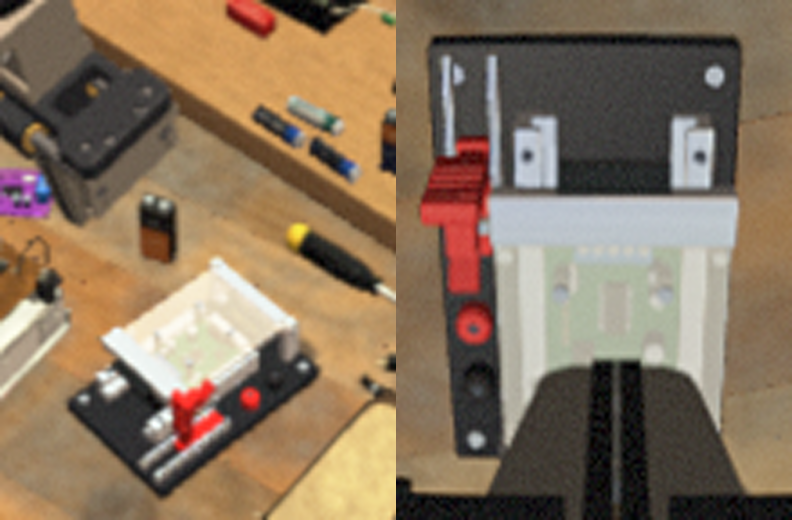

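The end view shows the lid level over the board. The catch has moved about 25 mm along its slide, with its jaw over the pin at (485,228), and the battery and driver have not moved. The hand is clear, so I'll hand the job in.

```bash
python3 -c "
from workcell import bot
print(bot.job_done(),bot.current_clock())"
```

```text
the job is handed in; nothing more can be done
the job is handed in; nothing more can be done
```

I handed the job in at about 34 s: the board is home against the end stop, the lid is shut, and the catch is fully home and locking it. The hand is clear; these are my readings from force and camera, as the interface returned no verdict.

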